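# Show two jars to the label scanner

### The arm

A 6-joint arm with a two-finger parallel gripper is mounted at the origin on the work surface. World frame = base frame: x ahead of the robot, y to its left, z up, the work surface at z = 0. Lengths are in m, angles in rad, forces in N, time in s.
With the tool pointing down it reaches from about 0.375 to 0.9 m from the base axis. Payload 3.1 kg.
Tool frame: the origin (TCP) lies midway between the tips of the shut fingers; the grasp point (between the pads) lies 19 mm behind it; z points along the fingers, y is the line along which they close (so a half turn about z gives the same grasp; the last joint's range is limited). The gripper opens to 87 mm and grips with 3 to 60 N. Pads are 19 mm wide; open, the fingers measure 117 mm over their backs; the gripper's body (75 mm by 190 mm) begins 51 mm behind the grasp point.
Start: joints at [-1.355, 0.527, 1.433, -0, 1.181, -0.178], TCP at [0.24, -0.577, 0.223] pointing down, gripper open.
Joint ranges: [-3.08, 3.08], [-0.75, 2.2], [0.22, 2.44], [-1.43, 4.57], [0, 2.65], [-2.85, 2.85]. Speed limits (rad/s): [2.79, 2.79, 3.14, 3.14, 3.14, 3.14].

### API

Orientations are given as a unit quaternion [x, y, z, w].
In Python, from rig import robot gives the robot as it stands. The module is installed in compiled form; this text tells all that it offers.
- The arm moves only by the tool play_rows, never from a script. Its arguments are lists of equal length, an entry for each row: "gripper": the closure, from -1 (fully open) to 1 (shut); "delta_pos": the shift along the tool's x, y, z in cm, a list of three; "turn": the turn, a rotation vector about the tool's x, y, z in rad, a list of three. A call has 1 to 12 rows; each row is the pose to reach, as a shift and turn from the pose commanded when the call began, along the tool's axes at that moment; what a row does not reach only later rows make up. A row lasts 1/8 s, in which the tool goes at most 62.5 mm and 10.7 degrees, less where a joint would pass 70% of its speed; a pose out of reach is approached as far as the arm can. A call with a gripper value outside its range is refused whole. The fingers move at their own pace and stop on an object; "squeeze" is the grip in N (left out, the last holds). Time passes only in rows, so rows that repeat a pose let the fingers close. It gives the time, the measured TCP pose, the force, the opening and the grip force at its end, in the units of the state.
- robot.get_obs(): the state, without advancing time (a new reading comes with each control period).
- robot.camera(name): name is "scene" or "top" or "wrist"; returns a dict with "color" (420x560x3 uint8, red, green, blue), "vfov" (degrees; the focal length in pixels is half the picture's height over the tangent of half this angle, whatever the lens; pixels are square), "cx", "cy" (the principal point, pixels), "R" (3x3) and "t" (3): a world point X has camera coordinates R X + t. Camera axes: x right, y down, z forward; pixel columns grow to the right and rows downward; lengths in m; the calibration is good to about 2 mm. A picture is of the moment at which its call begins. There is no depth.
- robot.hand_in(): hands the job in; it is judged then, once.
The state is a dict: "time": time; "q": joint angles; "joint_velocities": joint speeds; "joint_torque": joint torques, N m; "position": TCP position; "tool_rot": TCP orientation; "ft_force": force on the tool from outside, world axes, zero at the start; "moment": the same for the moment, N m; "grip_width": finger opening in m; "grip_force": force on a finger pad.
Only numpy, scipy, OpenCV 4.12 (cv2) and the standard library are available. Lean on these libraries where they do the work, as an engineer would, in place of code of your own. Each camera call takes 0.05 s, during which the arm holds its last target. There are 200 camera calls.

### The job

Scan both juice jars at the label scanner. First turn the jar that already stands on the scanner's round pad so that its label squarely faces the scanner's window, and let go of it there for about a second; then stand it in the grey tray and stand the second jar, from among the waiting bottles, wholly on the pad with its label squarely facing the window. Keep the jars upright, set them down rather than drop them, and leave the bottles standing where they are.

Things in the scene. Friction and masses are not known exactly. Their poses are not given: they have to be found in the camera images.
- first_jar: On the pad at the start: glass jar of dark juice, wide black lid: cylinder, 60 mm diameter, 95 mm tall, 0.3 kg. A paper label covers one side only (100 degrees of the wall); a 14 mm white paper seal strip runs from the label's middle up over the lid to the lid's centre. Origin: centre of its underside; +x points out through the label's middle
- second_jar: Waits on the board among bottles: glass jar of dark juice, wide black lid: cylinder, 60 mm diameter, 95 mm tall, 0.3 kg. A paper label covers one side only (100 degrees of the wall); a 14 mm white paper seal strip runs from the label's middle up over the lid to the lid's centre. Origin: centre of its underside; +x points out through the label's middle
- first_jar_label (a point): First jar: middle of the label's face, on the jar wall 30 mm from its axis and 37 mm above its underside; axes as the jar's
- second_jar_label (a point): Second jar: middle of the label's face, on the jar wall 30 mm from its axis and 37 mm above its underside; axes as the jar's
- station: Scan station, fixed: aluminium base plate 6 mm thick (x -50 to +115 mm, y +-50 mm), round black rubber pad 84 mm in diameter, top at 10 mm, and grey scanner block (x 55 to 105 mm, y +-42 mm, top at 118 mm). Origin: on the work surface under the pad's centre; +x points from the pad to the scanner block
- pad (a point): Centre of the pad's top, 10 mm above the work surface; axes as the station's
- window (a point): Middle of the scanner's black window, on the block's face that looks at the pad, 55 mm from the pad's axis, 50 mm above the work surface; axes as the station's
- board: White square board, fixed, 175 x 175 x 12 mm, on which the second jar and three bottles wait, close together in two rows of two about 80 mm apart. Origin: centre of its underside
- tray: Grey square open tray, fixed, 190 x 190 mm outside, walls 5 mm thick and 30 mm high, floor 5 mm thick; one bottle stands in it. Origin: centre of its underside, axes along its walls
- bottle1: Standing on the board: capped juice bottle (bystander), 58 mm in diameter, 125 mm tall with a narrower neck, 0.25 kg, paper band all round. Origin: centre of its underside
- bottle2: Standing on the board: capped juice bottle (bystander), 58 mm in diameter, 125 mm tall with a narrower neck, 0.25 kg, paper band all round. Origin: centre of its underside
- bottle3: Standing on the board: capped juice bottle (bystander), 58 mm in diameter, 125 mm tall with a narrower neck, 0.25 kg, paper band all round. Origin: centre of its underside
- bottle4: Standing in the grey tray: capped juice bottle (bystander), 58 mm in diameter, 125 mm tall with a narrower neck, 0.25 kg, paper band all round. Origin: centre of its underside
Not all that is in view belongs to the job. Leave any green look-alike of the second_jar alone.

How it is judged:
On the way, in this order (a step that is already met when the one before it is completed fails the run):
1. the first jar stands released and still on the pad with its label facing the scanner window (horizontal distance between first_jar and pad below 0.012 m and z of first_jar in the frame of station below 0.014 m and angle between first_jar's own z axis and vertical below 0.1 rad and angle between the x axis of first_jar and the x axis of station, either way round below 0.2 rad and x of first_jar_label in the frame of station above 0.01 m and contact force between first_jar and the fingers below 0.1 N and linear speed of first_jar below 0.03 m/s and angular speed of first_jar below 0.2 rad/s), for 0.7 s.
2. the first jar stands released and upright in the tray (x of first_jar in the frame of tray between -0.065 and 0.065 m and y of first_jar in the frame of tray between -0.065 and 0.065 m and z of first_jar in the frame of tray below 0.012 m and angle between first_jar's own z axis and vertical below 0.1 rad and contact force between first_jar and the fingers below 0.1 N and linear speed of first_jar below 0.03 m/s and angular speed of first_jar below 0.2 rad/s), for 0.2 s.
At the end, for the whole second after the job is handed in: The second jar stands upright (within 0.1 rad), released and at rest, wholly on the pad (axis within 12 mm of its centre), its label towards the scanner window within 0.2 rad (11 degrees) of the station's +x; the first jar stands upright, released and at rest on the floor of the grey tray (all of step 2 and horizontal distance between second_jar and pad below 0.012 m and z of second_jar in the frame of station below 0.014 m and angle between second_jar's own z axis and vertical below 0.1 rad and angle between the x axis of second_jar and the x axis of station, either way round below 0.2 rad and x of second_jar_label in the frame of station above 0.01 m and contact force between second_jar and the fingers below 0.1 N and linear speed of second_jar below 0.03 m/s and angular speed of second_jar below 0.2 rad/s); the robot touches nothing.
It fails at once if a bottle is pushed more than 20 mm from its place or tips by more than 0.3 rad (distance of any of bottle1, bottle2, bottle3, bottle4 from where it was at the start of the episode above 0.02 m or angle between any of bottle1, bottle2, bottle3, bottle4's own z axis and vertical above 0.3 rad).
It fails at once if a jar tips by more than 0.5 rad (angle between any of first_jar, second_jar's own z axis and vertical above 0.5 rad).
It fails at once if a jar is dropped (moves faster than 0.45 m/s while the fingers do not hold it: a fall of about 10 mm) ((linear speed of first_jar above 0.45 m/s and contact force between first_jar and the fingers below 0.05 N) or (linear speed of second_jar above 0.45 m/s and contact force between second_jar and the fingers below 0.05 N)).
It also fails if it takes over 72 s, if anything falls off the work surface, if the arm or the gripper's body presses on something with over 40 N, if the wrist force passes 120 N, or if a joint passes its speed limit or range.

## Working session

There is one attempt and no reset: what is moved stays moved. The work goes in short steps, Python scripts to look and compute and a tool call to move; the robot and the scene stay as the last step left them, time stands still between calls to the robot, and variables do not carry over. Pictures are saved under pics/ and viewed, at most 10 in all, crops included, and the job is handed in when it is done.

Besides the shell and the picture viewer there is one more tool, called after "Call:" as name(argument=value, ...), one argument or row to a line, values as JSON. play_rows: Moves the arm, as the interface text tells. Its arguments: {"type":"object","properties":{"gripper":{"type":"array","items":{"type":"number"}},"delta_pos":{"type":"array","items":{"type":"array","items":{"type":"number"}}},"turn":{"type":"array","items":{"type":"array","items":{"type":"number"}}},"squeeze":{"type":"number"}},"required":["gripper","delta_pos","turn"]}

```bash
mkdir -p pics; cat > h.py <<'E'
import numpy as np, cv2
from rig import robot
def K(c):
    f=c["color"].shape[0]/2/np.tan(np.radians(c["vfov"])/2); return f
def ray(c,u,v,z):
    f=K(c);d=c["R"].T@np.array([(u-c["cx"])/f,(v-c["cy"])/f,1]);o=-c["R"].T@c["t"]
    return o+d*(z-o[2])/d[2]
def proj(c,X):
    p=c["R"]@np.array(X)+c["t"];return c["cx"]+K(c)*p[0]/p[2],c["cy"]+K(c)*p[1]/p[2]
def save(n,img,s=1): cv2.imwrite("pics/"+n,cv2.resize(img[:,:,::-1],None,fx=s,fy=s,interpolation=cv2.INTER_CUBIC))
E
python3 - <<'E'
from h import *
for n in("top","scene"):
    c=robot.camera(n);save(n+"0.png",c["color"],1.4);print(n,c["vfov"],c["cx"],c["cy"],-c["R"].T@c["t"],c["R"].round(3).tolist())
o=robot.get_obs();print({k:np.round(v,3) for k,v in o.items()})
E
```

```text
top 53.67541595805172 279.3913848320918 212.94379809482794 [ 0.51790851 -0.03697052  1.17082944] [[-0.012, -1.0, 0.001], [-1.0, 0.012, -0.026], [0.026, -0.002, -1.0]]
scene 51.271797475091105 277.9864414567478 207.3299260740274 [1.14724046 0.00986939 0.9022251 ] [[-0.102, 0.995, -0.014], [0.806, 0.074, -0.588], [-0.584, -0.071, -0.809]]
{'time': np.float64(0.1), 'q': array([-1.356,  0.528,  1.434,  0.   ,  1.181, -0.178]), 'joint_velocities': array([-0.001, -0.003, -0.003, -0.   ,  0.001,  0.001]), 'joint_torque': array([ -0.   , -44.099, -17.715,   0.064,   0.053,  -0.   ]), 'position': array([ 0.24 , -0.577,  0.222]), 'tool_rot': array([ 0.981,  0.196, -0.   , -0.001]), 'ft_force': array([-0.48 ,  0.097,  0.88 ]), 'moment': array([ 0.015, -0.05 ,  0.023]), 'grip_force': np.float64(0.0), 'grip_width': np.float64(0.087)}
```

View pics/top0.png

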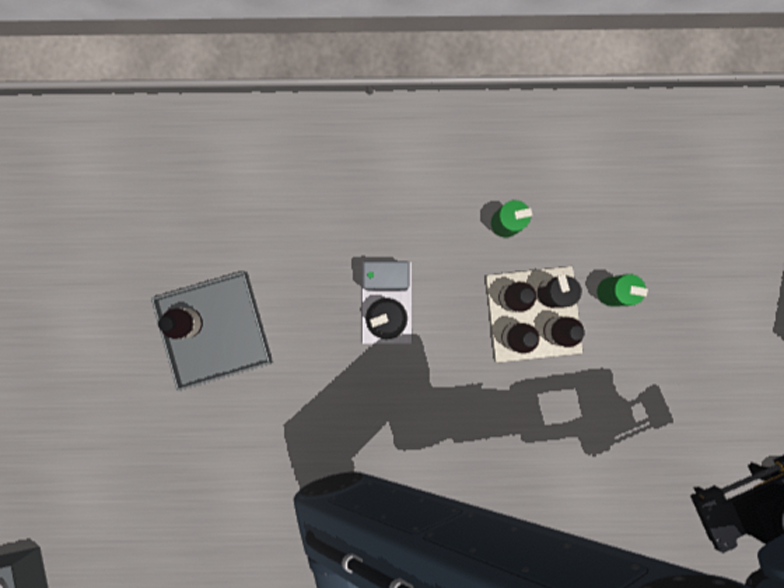

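View pics/scene0.png

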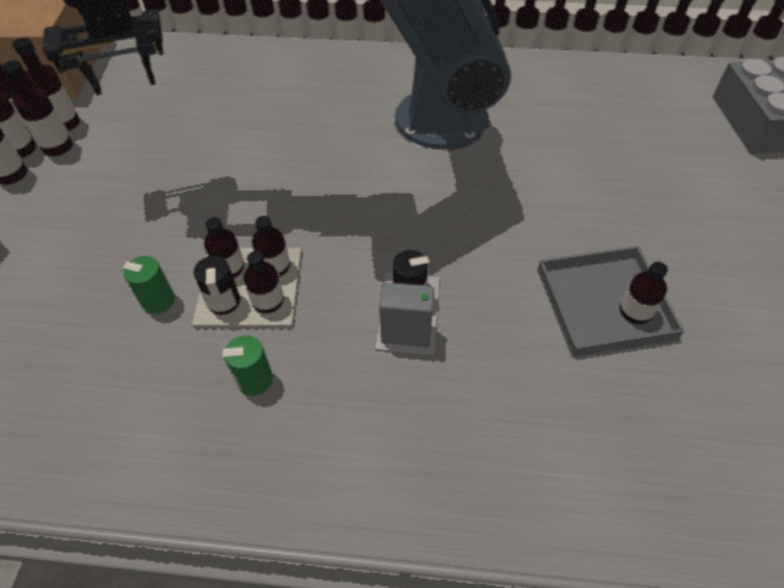

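The top view (shown at 1.4x) has these candidates:
- **First jar:** black lid with strip on the pad at (386,317).
- **Second jar:** black lid with strip on the board at (566,290).
- **Green look-alikes:** (515,215) and (630,290), to be left alone.
- **Bottles with no strip:** (518,296), (522,337), (568,331) and (178,322).

The one on the board with a black lid and strip is the second jar. I'll check it in a close crop.

```bash
python3 - <<'E'
from h import *
c=robot.camera("top");im=c["color"]
a=im[180:255,250:310];b=im[185:260,340:420];t=im[185:285,100:200]
s=5
r=lambda x,s:cv2.resize(x,None,fx=s,fy=s,interpolation=cv2.INTER_CUBIC)
save("crop1.png",np.hstack([r(a,5),r(b,5)]))
for n,z,(x0,x1,y0,y1) in(("j1",.105,(255,300,205,250)),("j2",.107,(385,425,190,220))):
    g=im[y0:y1,x0:x1].astype(int)
    st=((g.min(2)>170)).astype(np.uint8)
    k,l,s,ce=cv2.connectedComponentsWithStats(st)
    for i in range(1,k):
        if s[i,4]<25 or s[i,4]>300: continue
        pts=np.argwhere(l==i)[:,::-1]+[x0,y0]
        rc=cv2.minAreaRect(pts.astype(np.float32));bx=cv2.boxPoints(rc)
        print(n,s[i],rc,[ray(c,*p,z)[:2].round(3).tolist() for p in bx])
m=np.array([ray(c,u/1.4,v/1.4,.03)[:2] for u,v in((154,299),(246,272),(272,362),(179,388))]);print("tray",m.round(3).tolist(),m.mean(0))
m=np.array([ray(c,u/1.4,v/1.4,.012)[:2] for u,v in((486,275),(573,266),(582,352),(496,361))]);print("board",m.round(3).tolist(),m.mean(0))
print("j1",ray(c,386/1.4,317/1.4,.105),"j2",ray(c,566/1.4,290/1.4,.107),"b4 cap",ray(c,172/1.4,323/1.4,.13))
E
```

```text
j1 [  4   0  35  34 283] ((276.0, 221.5), (33.0, 34.0), 90.0) [[0.567, 0.013], [0.566, -0.074], [0.481, -0.073], [0.482, 0.014]]
j1 [  4  21  12  20 110] ((264.5, 235.5), (19.0, 11.0), 90.0) [[0.513, 0.014], [0.512, -0.014], [0.464, -0.014], [0.464, 0.014]]
j1 [10 20 12  8 60] ((270.46551513671875, 228.413818359375), (5.199469089508057, 11.327415466308594), 68.19859313964844) [[0.507, 0.001], [0.518, -0.027], [0.505, -0.031], [0.495, -0.004]]
j2 [  5   0  20  18 144] ((402.3189392089844, 195.92242431640625), (20.376543045043945, 15.032837867736816), 49.76364517211914) [[0.594, -0.323], [0.618, -0.353], [0.578, -0.386], [0.553, -0.356]]
tray [[0.551, 0.427], [0.602, 0.246], [0.425, 0.196], [0.377, 0.378]] [0.48880925 0.31148632]
board [[0.592, -0.229], [0.608, -0.403], [0.436, -0.418], [0.42, -0.246]] [ 0.51425375 -0.32397783]
j1 [ 0.51112464 -0.02895553  0.105     ] j2 [ 0.55677849 -0.35942294  0.107     ] b4 cap [0.50498711 0.35377074 0.13      ]
```

View pics/crop1.png

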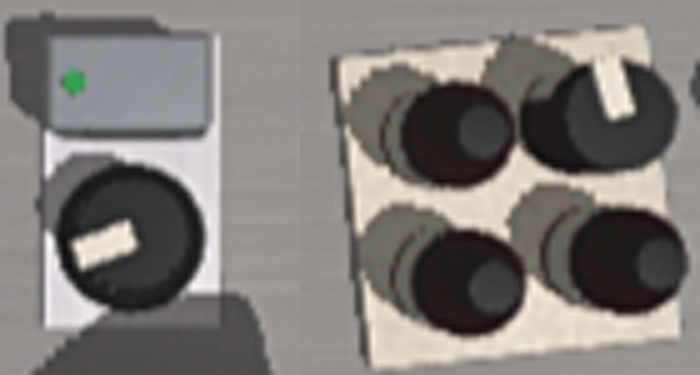

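The crop confirms it: the black lid with the strip is at crop (620,115), on the far-right corner of the board, with bottles on the other three corners. The first jar is on the pad, with its strip pointing left and slightly down (yaw about 111°). I'll move over it and refine with the wrist camera.

```bash
cat >> h.py <<'E'
from scipy.spatial.transform import Rotation as Ro
def go(x,y,z,psi,frm=None):
    "deltas (cm) and turn to reach world xyz, tool down, tool-y axis at psi deg; frm=(x,y,z,psi) commanded pose"
    if frm is None:
        o=robot.get_obs();p=o["position"];M=Ro.from_quat(o["tool_rot"]).as_matrix()
    else:
        p=np.array(frm[:3]);M=None;a=np.radians(frm[3]);M=np.array([[-np.sin(a),np.cos(a),0],[np.cos(a),np.sin(a),0],[0,0,-1]]).T
    a=np.radians(psi);N=np.array([[-np.sin(a),np.cos(a),0],[np.cos(a),np.sin(a),0],[0,0,-1]]).T
    print("cm",(100*M.T@(np.array([x,y,z])-p)).round(2),"turn",Ro.from_matrix(M.T@N).as_rotvec().round(3))
E
python3 -c "
from h import *
go(.511,-.029,.30,-34)"
```

```text
cm [ 46.07 -40.17  -7.74] turn [-0.002 -0.001 -0.584]
```

Call:
play_rows(
  gripper=[-1,-1,-1,-1,-1,-1,-1,-1,-1,-1,-1,-1],
  delta_pos=[
    [4.2,-3.6,-0.7],
    [8.4,-7.3,-1.4],
    [12.6,-11,-2.1],
    [16.8,-14.6,-2.8],
    [21,-18.3,-3.5],
    [25.2,-22,-4.2],
    [29.4,-25.6,-5],
    [33.6,-29.3,-5.7],
    [37.8,-33,-6.4],
    [42,-36.6,-7],
    [46,-40.2,-7.7],
    [46,-40.2,-7.7],
  ],
  turn=[
    [0,0,-0.05],
    [0,0,-0.1],
    [0,0,-0.15],
    [0,0,-0.2],
    [0,0,-0.26],
    [0,0,-0.32],
    [0,0,-0.38],
    [0,0,-0.44],
    [0,0,-0.5],
    [0,0,-0.55],
    [0,0,-0.584],
    [0,0,-0.584],
  ],
  squeeze=20,
)

```text
time: 1.65
position: [0.5115, -0.0263, 0.2999]
tool_rot: [0.881, 0.472, 0.001, 0.0]
ft_force: [-1.4, -0.1, 0.4]
grip_width: 0.087
grip_force: 0.0
```

```bash
python3 - <<'E'
from h import *
c=robot.camera("wrist");save("w1.png",c["color"],1.4);o=robot.get_obs();print(o["position"],o["q"].round(2),-c["R"].T@c["t"])
for n,X in(("pad",(.511,-.029,.01)),("lid",(.511,-.029,.105)),("win",(.566,-.029,.05))):print(n,np.array(proj(c,X)).round(1))
np.savez("w1.npz",**c)
E
```

```text
[ 0.51050715 -0.02798826  0.29945094] [-0.27  0.28  1.61 -0.    1.24  0.32] [0.55579813 0.03979065 0.46087053]
pad [276.2 175.1]
lid [276.4 191.3]
win [314.9 155.7]
```

View pics/w1.png

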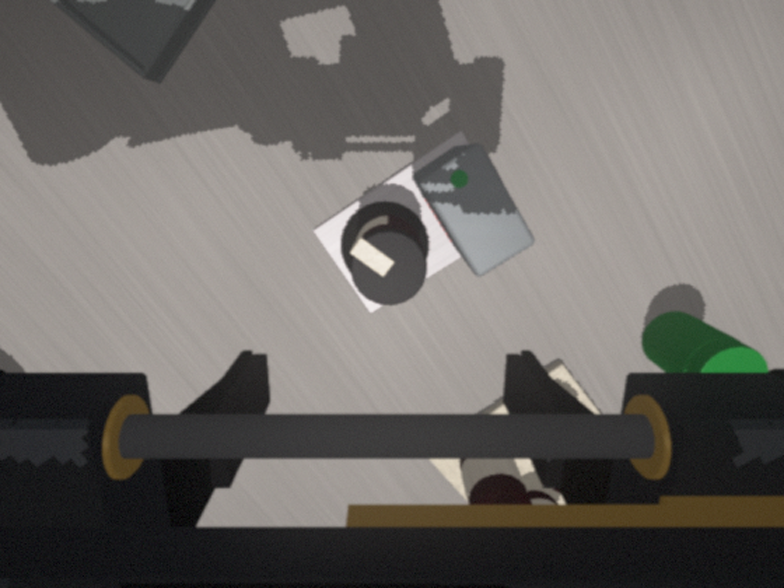

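The wrist view (1.4x) shows the first jar's lid centred near (389,267). The strip runs to about (358,247). Plate corners are at (314,230) and (371,313), and the block's top corners at (478,276), (534,241) and (414,175).

```bash
python3 - <<'E'
from h import *
c=dict(np.load("w1.npz"));im=c["color"]
w=lambda u,v,z:ray(c,u/1.4,v/1.4,z)[:2]
a,b=w(314,230,.006),w(371,313,.006);print("plate",a,b,np.degrees(np.arctan2(*(a-b)[::-1]))-90,np.linalg.norm(a-b))
B=[w(*p,.118) for p in((414,175),(478,276),(534,241),(478,143))];print("block",[x.round(4) for x in B],np.degrees(np.arctan2(*(B[0]-B[1])[::-1]))-90, np.degrees(np.arctan2(*(B[2]-B[1])[::-1])))
for yaw in (-.7,):
    r=np.radians(yaw);X=np.array([np.cos(r),np.sin(r)]);print("pad from plate",(a+b)/2+.05*X,"from block face",(B[0]+B[1])/2-.055*X)
g=im[140:225,235:320].astype(int)
st=(g.min(2)>180).astype(np.uint8);k,l,s,ce=cv2.connectedComponentsWithStats(st)
for i in range(1,k):
    if 60<s[i,4]<700:
        p=(np.argwhere(l==i)[:,::-1]+[235,140]).astype(np.float32);rc=cv2.minAreaRect(p);bx=cv2.boxPoints(rc)
        P=np.array([ray(c,*q,.105)[:2] for q in bx]);print(s[i],rc[:2],P.round(4).tolist())
# lid disc: smooth dark grey vs darker wall
gr=cv2.cvtColor(im,cv2.COLOR_RGB2GRAY)
print(gr[150:225:3,278].tolist()); print(gr[191,240:315:2].tolist())
f=K(c);print("lid r px",.03*f/np.linalg.norm(np.array([.511,-.029,.105])+c["R"].T@c["t"]))
h=cv2.HoughCircles(cv2.resize(gr[140:225,235:320],None,fx=4,fy=4,interpolation=cv2.INTER_CUBIC),cv2.HOUGH_GRADIENT,1.5,20,param1=40,param2=25,minRadius=90,maxRadius=120)
if h is not None:
    for q in h[0][:4]:print(q/4,ray(c,q[0]/4+235,q[1]/4+140,.105)[:2])
E
```

```text
plate [0.46146604 0.02049631] [ 0.45984702 -0.07764473] -0.9451110924646855 0.09815438578149256
block [array([0.5644, 0.0177]), array([ 0.5647, -0.0686]), array([ 0.6112, -0.0686]), array([0.6119, 0.0113])] 0.14772271251560198 -0.001815742455513195
pad from plate [ 0.5106528  -0.02918506] from block face [ 0.50956445 -0.02477979]
[ 62   0  23  58 595] ((309.7422180175781, 167.4133758544922), (57.83664321899414, 17.616809844970703)) [[0.5579, 0.0037], [0.5739, -0.004], [0.5496, -0.0594], [0.5327, -0.0513]]
[  0   4  38  79 580] ((250.37020874023438, 185.22023010253906), (78.97463989257812, 28.22052001953125)) [[0.4941, 0.0346], [0.521, 0.024], [0.4894, -0.054], [0.4605, -0.0431]]
[ 16  31  30  26 357] ((265.31646728515625, 183.4320831298828), (28.654258728027344, 12.472397804260254)) [[0.4948, -0.0036], [0.5072, 0.0008], [0.5173, -0.0275], [0.5047, -0.0322]]
[45, 45, 47, 46, 45, 57, 76, 74, 78, 77, 77, 94, 227, 228, 130, 80, 80, 82, 81, 80, 82, 79, 83, 164, 167]
[163, 208, 232, 228, 133, 63, 77, 83, 78, 80, 82, 87, 151, 219, 227, 229, 232, 232, 229, 169, 87, 80, 77, 79, 78, 78, 80, 77, 77, 78, 79, 75, 123, 221, 223, 225, 226, 224]
lid r px 28.29009366262351
[42.5625 50.4375 27.3   ] [ 0.51252588 -0.02893437]
[41.4375 33.1875 28.95  ] [ 0.52173238 -0.01295956]
[44.4375 39.9375 26.8875] [ 0.52039408 -0.02064352]
[36.5625 31.6875 27.3   ] [ 0.51838323 -0.0088339 ]
```

Call:
play_rows(
  gripper=[-0.7,-0.7,-0.7,-0.7,-0.7,-0.7,-0.7,-0.7,1,1,1,1],
  delta_pos=[
    [0,0,3],
    [0,0,8],
    [0,0,13],
    [0,0,18],
    [0,0,21],
    [0,0,23],
    [0,0,23.4],
    [0,0,23.4],
    [0,0,23.4],
    [0,0,23.4],
    [0,0,23.4],
    [0,0,23.4],
  ],
  turn=[
    [0,0,0],
    [0,0,0],
    [0,0,0],
    [0,0,0],
    [0,0,0],
    [0,0,0],
    [0,0,0],
    [0,0,0],
    [0,0,0],
    [0,0,0],
    [0,0,0],
    [0,0,0],
  ],
  squeeze=20,
)

```text
time: 3.2
position: [0.5111, -0.0297, 0.0664]
tool_rot: [0.883, 0.47, 0.001, 0.001]
ft_force: [0.2, -0.7, 6.2]
grip_width: 0.0595
grip_force: 20.0
```

Call:
play_rows(
  gripper=[1,1,1,1,1,1,1,1,1,1,1,1],
  delta_pos=[
    [0,0,-0.3],
    [0,0,-0.6],
    [0,0,-0.6],
    [0,0,-0.6],
    [0,0,-0.6],
    [0,0,-0.6],
    [0,0,-0.6],
    [0,0,-0.6],
    [0,0,-0.6],
    [0,0,-0.6],
    [0,0,-0.6],
    [0,0,-0.6],
  ],
  turn=[
    [0,0,0],
    [0,0,0.05],
    [0,0,0.18],
    [0,0,0.34],
    [0,0,0.5],
    [0,0,0.66],
    [0,0,0.82],
    [0,0,0.98],
    [0,0,1.14],
    [0,0,1.3],
    [0,0,1.46],
    [0,0,1.62],
  ],
)

```text
time: 4.7
position: [0.5094, -0.0289, 0.0709]
tool_rot: [0.948, -0.318, -0.001, -0.0]
ft_force: [-0.3, -1.1, -3.4]
grip_width: 0.0598
grip_force: 20.0
```

Call:
play_rows(
  gripper=[1,1,1,1,1,1,1,1],
  delta_pos=[
    [0,0,0],
    [0,0,0],
    [0,0,0],
    [0,0,0.1],
    [0,0,0.2],
    [0,0,0.4],
    [0,0,0.55],
    [0,0,0.6],
  ],
  turn=[
    [0,0,0.15],
    [0,0,0.27],
    [0,0,0.309],
    [0,0,0.309],
    [0,0,0.309],
    [0,0,0.309],
    [0,0,0.309],
    [0,0,0.309],
  ],
)

```text
time: 5.7
position: [0.5102, -0.0293, 0.0663]
tool_rot: [0.889, -0.458, -0.0, 0.0]
ft_force: [-2.2, 0.8, 7.9]
grip_width: 0.0594
grip_force: 20.0
```

```bash
python3 - <<'E'
from h import *
o=robot.get_obs();print(o["position"],o["tool_rot"],o["ft_force"],o["grip_width"])
for n in("wrist","scene","top"):
    c=robot.camera(n);np.savez(n+"2.npz",**c)
    u,v=map(int,proj(c,(.511,-.029,.105)));print(n,u,v)
    if n=="wrist":W=cv2.resize(c["color"],None,fx=1,fy=1)
    if n=="scene":S=cv2.resize(c["color"][v-45:v+45,u-45:u+45],(420,420))
    if n=="top":T=cv2.resize(c["color"][v-35:v+35,u-35:u+35],(420,420))
save("p2.png",cv2.resize(np.hstack([W,S,T]),(800,240)))
E
```

```text
[ 0.51021089 -0.02932162  0.06633621] [ 8.89069005e-01 -4.57773192e-01 -9.53032981e-05  2.08947336e-05] [-2.18055996  0.80761105  7.8535726 ] 0.05939618867833433
wrist 275 313
scene 293 187
top 275 226
```

View pics/p2.png

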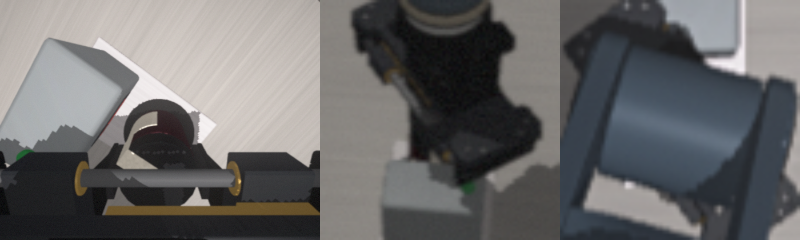

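The wrist view (left panel) shows the jar between the fingers, its strip at about (140,150) pointing towards the block. I'll measure the strip's direction.

```bash
python3 - <<'E'
from h import *
c=dict(np.load("wrist2.npz"));im=c["color"].astype(int)
x0,x1,y0,y1=195,285,225,300
st=(im[y0:y1,x0:x1].min(2)>165).astype(np.uint8);k,l,s,ce=cv2.connectedComponentsWithStats(st)
for i in range(1,k):
    if s[i,4]>60:
        p=(np.argwhere(l==i)[:,::-1]+[x0,y0]).astype(np.float32);rc=cv2.minAreaRect(p);bx=cv2.boxPoints(rc)
        print(s[i],bx.round().tolist(),np.array([ray(c,*q,.105)[:2] for q in bx]).round(4).tolist())
save("w2c.png",c["color"][220:345,180:340],5)
E
```

```text
(no output)
```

View pics/w2c.png

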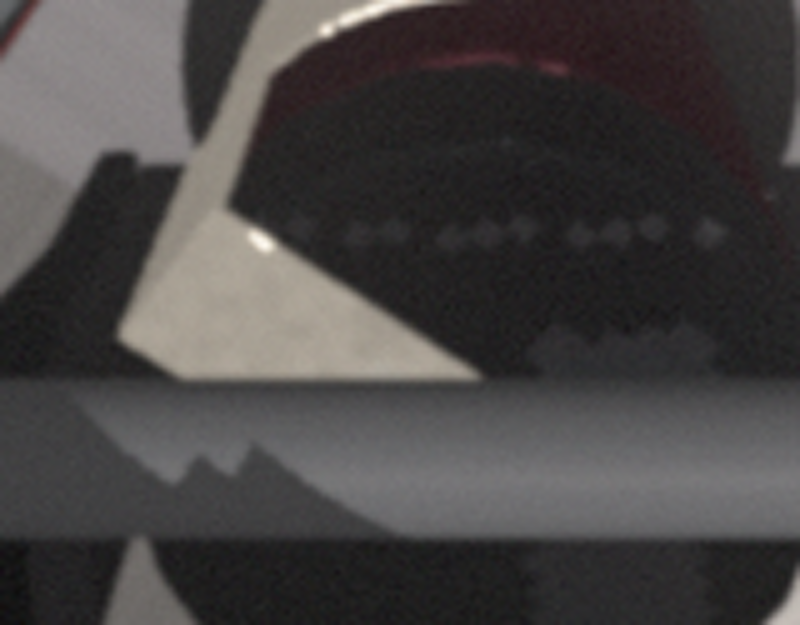

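Lid corners of the strip are at crop (225,210) and (118,338). Its long edge runs to (483,378).

```bash
python3 - <<'E'
from h import *
c=dict(np.load("wrist2.npz"))
w=lambda u,v:ray(c,180+u/5,220+v/5,.105)[:2]
ang=lambda d:np.degrees(np.arctan2(d[1],d[0]))
a,b,e,f=w(225,210),w(118,338),w(483,378),w(182,378);m=(a+b)/2
print(a,b,e,"edge",ang(a-e),ang(b-f),"width",np.linalg.norm(a-b),"outer normal",ang(a-b)-90,"mid vs centre",ang(m-np.array([.5102,-.0293])),m)
p=[ray(c,180+u/5,220+v/5,z)[:2] for u,v,z in((0,55,.0),)]
E
```

```text
[ 0.54017423 -0.03615807] [ 0.54104622 -0.02196119] [ 0.51541259 -0.03583149] edge -0.7556349507074296 -0.622269201612348 width 0.01422364188490299 outer normal -183.51476914867135 mid vs centre 0.45287063039124054 [ 0.54061022 -0.02905963]
```

The label faces the window, with yaw near −0.6°. I'll release and wait, then regrip.

Call:
play_rows(
  gripper=[-0.7,-0.7,-0.7,-0.7,-0.7,-0.7,-0.7,-0.7,-0.7,-0.7,-0.7,-0.7],
  delta_pos=[
    [0,0,0],
    [0,0,0],
    [0,0,0],
    [0,0,0],
    [0,0,0],
    [0,0,0],
    [0,0,0],
    [0,0,0],
    [0,0,0],
    [0,0,0],
    [0,0,0],
    [0,0,0],
  ],
  turn=[
    [0,0,0],
    [0,0,0],
    [0,0,0],
    [0,0,0],
    [0,0,0],
    [0,0,0],
    [0,0,0],
    [0,0,0],
    [0,0,0],
    [0,0,0],
    [0,0,0],
    [0,0,0],
  ],
)

```text
time: 7.35
position: [0.5104, -0.0294, 0.0655]
tool_rot: [0.889, -0.458, -0.0, 0.0]
ft_force: [0.6, 0.9, -1.0]
grip_width: 0.074
grip_force: 0.0
```

```bash
python3 - <<'E'
from h import *
o=robot.get_obs();print(o["position"],o["ft_force"],o["grip_width"])
c=robot.camera("wrist");np.savez("wrist3.npz",**c);d=dict(np.load("wrist2.npz"))
print(np.abs(c["color"][220:296,195:300].astype(int)-d["color"][220:296,195:300]).mean())
F=(.510,-.0293,.066,-144.5)
go(.510,-.0293,.166,-144.5,F)
go(.468,.2745,.166,-203,F)
go(.468,.2745,.061,-203,F)
E
```

```text
[ 0.51035781 -0.02939274  0.06554658] [ 0.55498651  0.91230155 -1.02085338] 0.07400741433666662
8.214411027568921
cm [  0.   0. -10.] turn [0. 0. 0.]
cm [-27.17 -14.22 -10.  ] turn [0.    0.    1.021]
cm [-27.17 -14.22   0.5 ] turn [0.    0.    1.021]
```

```bash
python3 - <<'E'
from h import *
g=lambda n:cv2.cvtColor(np.load(n)["color"],cv2.COLOR_RGB2GRAY)[215:294,195:320].astype(np.float32)
a,b=g("wrist2.npz"),g("wrist3.npz")
e=lambda x:cv2.Laplacian(cv2.GaussianBlur(x,(0,0),1),cv2.CV_32F)
print(cv2.phaseCorrelate(e(a),e(b)))
for n,im in(("2",a),("3",b)):  # strip corner columns along row 276 (crop v=280)
    print(n,im[276-215,5:60].astype(int).tolist())
go(.468,.2745,.166,-45,(.510,-.0293,.066,-144.5))
E
```

```text
((0.37429367253422186, 1.5885171268670817), 0.8401425876617432)
2 [39, 38, 33, 38, 39, 38, 48, 79, 118, 134, 144, 148, 155, 160, 161, 162, 163, 162, 164, 161, 161, 162, 162, 164, 164, 164, 164, 165, 164, 165, 161, 160, 158, 158, 157, 160, 163, 162, 163, 161, 163, 161, 163, 162, 161, 150, 128, 104, 80, 53, 40, 36, 38, 37, 35]
3 [37, 37, 37, 38, 56, 92, 107, 113, 122, 132, 135, 138, 142, 153, 156, 156, 156, 158, 157, 157, 155, 156, 159, 158, 160, 159, 161, 164, 161, 161, 159, 157, 156, 156, 159, 160, 159, 160, 160, 158, 155, 156, 154, 150, 135, 111, 78, 58, 46, 40, 34, 33, 38, 33, 35]
cm [-27.17 -14.22 -10.  ] turn [-0.    -0.    -1.737]
```

Only a shift of about 1.6 px, so the jar stayed put. Now I'll carry it to the tray.

Call:
play_rows(
  gripper=[1,1,1,1,1,1,1,1,1,1,1],
  delta_pos=[
    [0,0,0],
    [0,0,0],
    [0,0,0],
    [0,0,0],
    [0,0,0],
    [0,0,-1],
    [0,0,-3],
    [0,0,-6],
    [0,0,-8.5],
    [0,0,-10],
    [0,0,-10],
  ],
  turn=[
    [0,0,0],
    [0,0,0],
    [0,0,0],
    [0,0,0],
    [0,0,0],
    [0,0,0],
    [0,0,0],
    [0,0,0],
    [0,0,0],
    [0,0,0],
    [0,0,0],
  ],
  squeeze=25,
)

```text
time: 8.78
position: [0.5109, -0.0295, 0.1665]
tool_rot: [0.889, -0.458, 0.001, -0.0]
ft_force: [0.1, -0.2, -4.4]
grip_width: 0.0593
grip_force: 25.0
```

Call:
play_rows(
  gripper=[1,1,1,1,1,1,1,1,1,1,1,1],
  delta_pos=[
    [-1.5,-0.8,0],
    [-4,-2.1,0],
    [-7,-3.6,0],
    [-10,-5.2,0],
    [-13,-6.8,0],
    [-16,-8.4,0],
    [-19,-10,0],
    [-22,-11.5,0],
    [-24.5,-12.8,0],
    [-26.2,-13.7,0],
    [-27,-14.1,0],
    [-27.2,-14.2,0],
  ],
  turn=[
    [0,0,-0.08],
    [0,0,-0.22],
    [0,0,-0.38],
    [0,0,-0.54],
    [0,0,-0.7],
    [0,0,-0.86],
    [0,0,-1.02],
    [0,0,-1.18],
    [0,0,-1.34],
    [0,0,-1.5],
    [0,0,-1.65],
    [0,0,-1.737],
  ],
)

```text
time: 10.28
position: [0.4667, 0.2749, 0.164]
tool_rot: [0.923, 0.385, -0.002, -0.0]
ft_force: [0.4, -0.0, -3.5]
grip_width: 0.0596
grip_force: 25.0
```

```bash
python3 - <<'E'
from h import *
o=robot.get_obs();print(o["position"],o["tool_rot"].round(3),o["ft_force"],o["grip_width"],o["q"].round(2))
c=robot.camera("scene");u,v=map(int,proj(c,(.489,.31,.05)));save("s4.png",c["color"][v-80:v+80,u-100:min(560,u+100)],3)
cc=dict(np.load("top2.npz"))
E
```

```text
[0.46673105 0.27491436 0.16397579] [ 0.923  0.385 -0.002 -0.   ] [ 0.38947295 -0.01040804 -3.46970277] 0.05956929624201468 [0.33 0.5  1.7  0.   0.95 1.11]
```

View pics/s4.png

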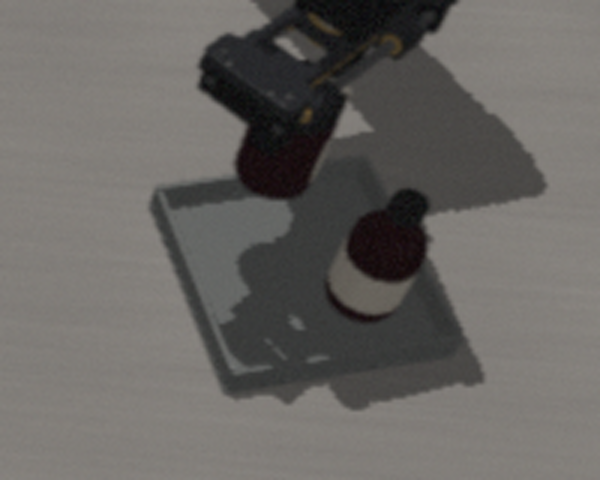

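The jar is held over the near-left part of the tray at crop (280,160). The bottle, at crop (380,260), is well clear of it.

Call:
play_rows(
  gripper=[1,1,1,1,1,1,1,1,-0.7,-0.7,-0.7,-0.7],
  delta_pos=[
    [0,0,2],
    [0,0,5],
    [0,0,8],
    [0,0,9.5],
    [0,0,10],
    [0,0,10.3],
    [0,0,10.5],
    [0,0,10.5],
    [0,0,10.5],
    [0,0,10.5],
    [0,0,10.5],
    [0,0,10.5],
  ],
  turn=[
    [0,0,0],
    [0,0,0],
    [0,0,0],
    [0,0,0],
    [0,0,0],
    [0,0,0],
    [0,0,0],
    [0,0,0],
    [0,0,0],
    [0,0,0],
    [0,0,0],
    [0,0,0],
  ],
)

```text
time: 11.82
position: [0.4682, 0.2746, 0.0608]
tool_rot: [0.924, 0.383, 0.0, -0.0]
ft_force: [-0.0, 0.8, -1.0]
grip_width: 0.0736
grip_force: 0.0
```

Call:
play_rows(
  gripper=[-0.7,-0.7,-0.7,-0.7,-0.7,-0.7,-0.7],
  delta_pos=[
    [0,0,-1],
    [0,0,-4],
    [0,0,-8],
    [0,0,-12],
    [0,0,-16],
    [0,0,-18],
    [0,0,-18],
  ],
  turn=[
    [0,0,0],
    [0,0,0],
    [0,0,0],
    [0,0,0],
    [0,0,0],
    [0,0,0],
    [0,0,0],
  ],
)

```text
time: 12.7
position: [0.469, 0.2749, 0.2429]
tool_rot: [0.924, 0.383, 0.003, 0.0]
ft_force: [0.4, 0.7, -1.1]
grip_width: 0.0743
grip_force: 0.0
```

```bash
python3 - <<'E'
from h import *
o=robot.get_obs();print(o["position"],o["tool_rot"].round(3),o["grip_width"])
c=robot.camera("scene");u,v=map(int,proj(c,(.489,.31,.05)));a=c["color"][v-80:v+80,u-100:min(560,u+100)]
c2=robot.camera("top");u,v=map(int,proj(c2,(.554,-.358,.1)));np.savez("top5.npz",**c2)
b=c2["color"][v-40:v+60,u-75:u+50]
print(u-75,v-40)
save("s5.png",np.hstack([cv2.resize(a,(400,320)),cv2.resize(b,(400,320))]))
for p in(-40,-50,-85,-130): go(.554,-.358,.30,p,(.468,.2745,.241,-45))
E
```

```text
[0.46904337 0.2749289  0.24285399] [0.924 0.383 0.003 0.   ] 0.07429454607613922
327 168
cm [-38.64  50.81  -5.9 ] turn [ 0.     0.    -0.087]
cm [-38.64  50.81  -5.9 ] turn [0.    0.    0.087]
cm [-38.64  50.81  -5.9 ] turn [0.    0.    0.698]
cm [-38.64  50.81  -5.9 ] turn [0.    0.    1.484]
```

View pics/s5.png

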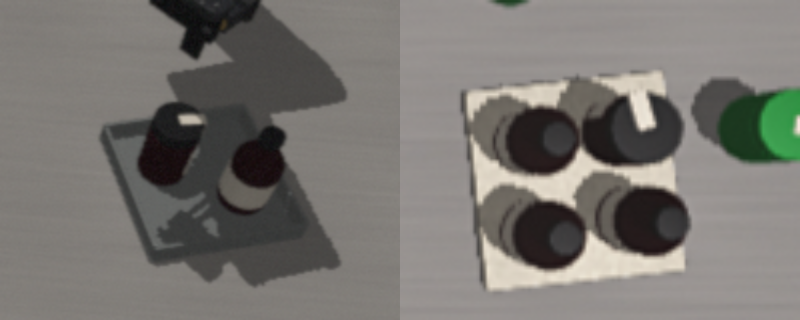

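The first jar stands in the tray at (175,145), clear of the bottle. The second jar's lid is at (648,128) in the right panel. Next I'll hover over it with the fingers diagonal to the rows.

Call:
play_rows(
  gripper=[-0.7,-0.7,-0.7,-0.7,-0.7,-0.7,-0.7,-0.7,-0.7,-0.7,-0.7,-0.7],
  delta_pos=[
    [-1.5,2,-1],
    [-4.5,6,-3],
    [-8,10.6,-5.9],
    [-11.7,15.4,-5.9],
    [-15.4,20.2,-5.9],
    [-19.1,25.1,-5.9],
    [-22.8,30,-5.9],
    [-26.5,34.9,-5.9],
    [-30.2,39.7,-5.9],
    [-33.8,44.5,-5.9],
    [-36.5,48,-5.9],
    [-37.9,49.9,-5.9],
  ],
  turn=[
    [0,0,-0.08],
    [0,0,-0.22],
    [0,0,-0.38],
    [0,0,-0.54],
    [0,0,-0.7],
    [0,0,-0.86],
    [0,0,-1.02],
    [0,0,-1.18],
    [0,0,-1.33],
    [0,0,-1.47],
    [0,0,-1.58],
    [0,0,-1.63],
  ],
)

```text
time: 14.3
position: [0.5522, -0.3487, 0.2968]
tool_rot: [0.355, 0.935, 0.001, -0.002]
ft_force: [-1.0, 0.6, -0.2]
grip_width: 0.0738
grip_force: 0.0
```

Call:
play_rows(
  gripper=[-0.7,-0.7,-0.7,-0.7],
  delta_pos=[
    [0,0,0],
    [0,0,0],
    [0,0,0],
    [0,0,0],
  ],
  turn=[
    [0,0,-0.028],
    [0,0,-0.028],
    [0,0,-0.028],
    [0,0,-0.028],
  ],
)

```text
time: 14.8
position: [0.5533, -0.3451, 0.2998]
tool_rot: [0.341, 0.94, 0.0, 0.0]
ft_force: [0.7, 0.8, 0.6]
grip_width: 0.0739
grip_force: 0.0
```

```bash
python3 - <<'E'
from h import *
o=robot.get_obs();print(o["position"],o["tool_rot"].round(3),o["q"].round(2))
c=robot.camera("wrist");np.savez("wrist6.npz",**c);im=c["color"]
u,v=map(int,proj(c,(.554,-.358,.107)));print(u,v)
x0,y0=max(0,u-90),max(0,v-70);print(x0,y0);save("w6.png",im[y0:v+70,x0:u+90],4)
go(.554,-.358,.30,50)
E
```

```text
[ 0.55326434 -0.34510446  0.29983484] [0.341 0.94  0.    0.   ] [-0.73  0.5   1.27  0.    1.38 -1.6 ]
266 196
176 126
cm [-0.87 -0.93 -0.01] turn [0.    0.    0.001]
```

View pics/w6.png

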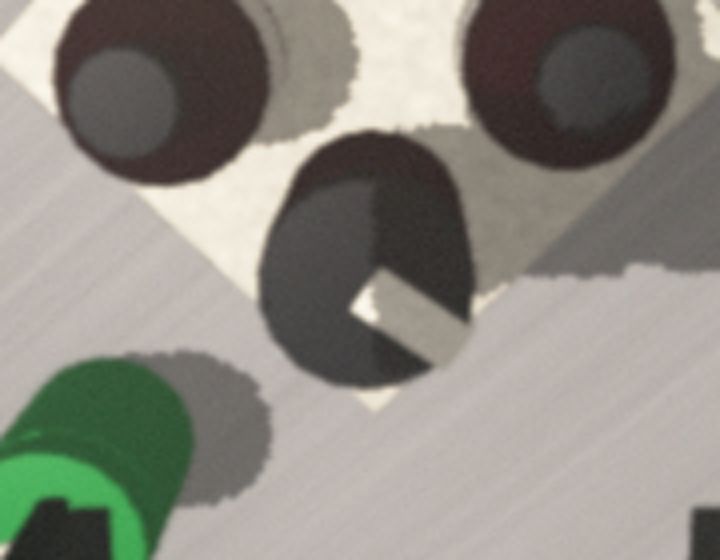

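The second jar's lid is at crop (365,283). Its strip has inner corners (380,268) and (350,310) and outer corners at about (472,325) and (438,367). The bottle caps are at (122,103) and (595,78), and the green jar is at lower left.

```bash
python3 - <<'E'
from h import *
c=dict(np.load("wrist6.npz"))
w=lambda u,v,z=.107:ray(c,176+u/4,126+v/4,z)[:2]
ang=lambda d:np.degrees(np.arctan2(d[1],d[0]))
a,b,e,f=w(380,268),w(350,310),w(470,324),w(436,366)
C=w(365,281);print("lid",C,"in",(a+b)/2,"yaw",ang(e-a),ang(f-b),ang((e+f)/2-C),"w",np.linalg.norm(a-b))
print("caps",w(122,103,.137),w(595,78,.137))
t=dict(np.load("top5.npz"))
for u,v in((648,128),):print("top lid",ray(t,327+(u-400)*125/400,168+v*100/320,.107)[:2])
t_in=ray(t,327+(645-400)*125/400,168+130*100/320,.107)[:2];t_out=ray(t,327+(637-400)*125/400,168+93*100/320,.107)[:2];print("top yaw",ang(t_out-t_in))
C=.5*(C+(a+b)/2);print(C)
go(*C,.073,50)
E
```

```text
lid [ 0.55430209 -0.35702788] in [ 0.55596918 -0.35846871] yaw 17.42539848776342 15.87643573780553 13.027309677543675 w 0.013980218207394793
caps [ 0.48030716 -0.36744555] [ 0.54649849 -0.27952113]
top lid [ 0.55457163 -0.35993028]
top yaw 11.108747762682233
[ 0.55513563 -0.35774829]
cm [-0.93 -0.84 22.69] turn [0.    0.    0.001]
```

Call:
play_rows(
  gripper=[-0.75,-0.75,-0.75,-0.75,-0.75,-0.75,-0.75,-0.75,-0.75,-0.75,-0.75],
  delta_pos=[
    [-0.9,-0.8,0],
    [-0.9,-0.8,2],
    [-0.9,-0.8,6],
    [-0.9,-0.8,10],
    [-0.9,-0.8,13],
    [-0.9,-0.8,16],
    [-0.9,-0.8,19],
    [-0.9,-0.8,21.5],
    [-0.9,-0.8,22.5],
    [-0.9,-0.8,22.7],
    [-0.9,-0.8,22.7],
  ],
  turn=[
    [0,0,0],
    [0,0,0],
    [0,0,0],
    [0,0,0],
    [0,0,0],
    [0,0,0],
    [0,0,0],
    [0,0,0],
    [0,0,0],
    [0,0,0],
    [0,0,0],
  ],
)

```text
time: 16.23
position: [0.5555, -0.3589, 0.0735]
tool_rot: [0.342, 0.94, -0.0, 0.001]
ft_force: [0.7, -0.1, 0.6]
grip_width: 0.0761
grip_force: 0.0
```

Call:
play_rows(
  gripper=[1,1,1,1,1,1,1,1,1,1,1,1],
  delta_pos=[
    [0,0,0],
    [0,0,0],
    [0,0,0],
    [0,0,0],
    [0,0,0],
    [0,0,-0.5],
    [0,0,-2],
    [0,0,-5],
    [0,0,-9],
    [0,0,-13],
    [0,0,-15.5],
    [0,0,-16],
  ],
  turn=[
    [0,0,0],
    [0,0,0],
    [0,0,0],
    [0,0,0],
    [0,0,0],
    [0,0,0],
    [0,0,0],
    [0,0,0],
    [0,0,0],
    [0,0,0],
    [0,0,0],
    [0,0,0],
  ],
  squeeze=25,
)

```text
time: 17.73
position: [0.5557, -0.3587, 0.235]
tool_rot: [0.342, 0.94, -0.001, 0.002]
ft_force: [-0.4, -1.0, -4.5]
grip_width: 0.0594
grip_force: 25.0
```

```bash
python3 - <<'E'
from h import *
o=robot.get_obs();print(o["position"],o["tool_rot"].round(3),o["grip_width"],o["q"].round(2))
c=robot.camera("wrist");np.savez("wrist7.npz",**c)
u,v=map(int,proj(c,(*o["position"][:2],o["position"][2]+.034)));x0=u-80;y0=v-100;print(x0,y0);save("w7.png",c["color"][y0:v+20,x0:u+80],5)
print(o["position"][2]+.034)
go(.5105,-.029,.233,36.5); go(.5105,-.029,.071,36.5)
E
```

```text
[ 0.5556926  -0.35867926  0.23501039] [ 0.342  0.94  -0.001  0.002] 0.059417807316928486 [-0.74  0.56  1.32  0.    1.25 -1.62]
194 206
0.2690103945500506
cm [24.58 22.36  0.05] turn [0.    0.002 0.236]
cm [24.61 22.36 16.25] turn [0.    0.002 0.236]
```

View pics/w7.png

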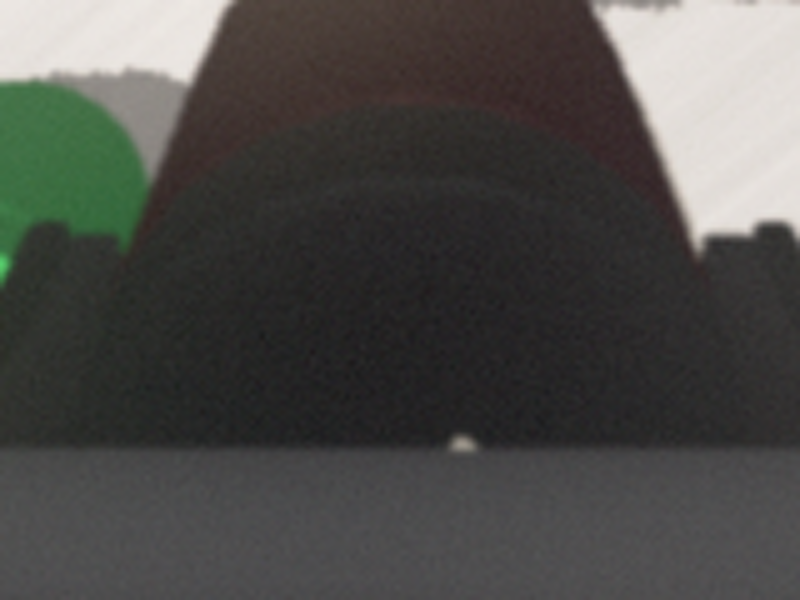

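That crop shows the lid held, with the strip hidden behind the gripper bar. Only a tip shows, at (462,443). I'll place the jar with the estimated yaw, then check numerically from above.

Call:
play_rows(
  gripper=[1,1,1,1,1,1,1,1,1,1,1,1],
  delta_pos=[
    [1.2,1.1,0],
    [3.5,3.2,0],
    [6.5,5.9,0],
    [9.5,8.6,0],
    [12.5,11.4,0],
    [15.5,14.1,0],
    [18.5,16.8,0],
    [21,19.1,0],
    [23,20.9,0],
    [24.2,22,0],
    [24.6,22.4,0],
    [24.6,22.4,0],
  ],
  turn=[
    [0,0,0.02],
    [0,0,0.04],
    [0,0,0.06],
    [0,0,0.09],
    [0,0,0.12],
    [0,0,0.15],
    [0,0,0.18],
    [0,0,0.21],
    [0,0,0.23],
    [0,0,0.245],
    [0,0,0.245],
    [0,0,0.245],
  ],
)

```text
time: 19.27
position: [0.5096, -0.028, 0.2319]
tool_rot: [0.454, 0.891, -0.0, -0.001]
ft_force: [1.0, 0.4, -4.7]
grip_width: 0.0592
grip_force: 25.0
```

```bash
python3 - <<'E'
from h import *
robot.camera("wrist")
o=robot.get_obs();print(o["position"],o["tool_rot"].round(3),o["grip_width"],o["ft_force"])
go(.5105,-.029,.0715,36)
E
```

```text
[ 0.51000072 -0.02855618  0.2320781 ] [ 0.454  0.891 -0.    -0.   ] 0.05932381773435079 [ 0.06324171  0.46432371 -4.87637392]
cm [-0.07  0.03 16.06] turn [-0.001 -0.    -0.   ]
```

Call:
play_rows(
  gripper=[1,1,1,1,1,1,1,1,1,1,1],
  delta_pos=[
    [0,0,2],
    [0,0,6],
    [0,0,10],
    [0,0,13],
    [0,0,14.8],
    [0,0,15.4],
    [0,0,15.7],
    [0,0,15.9],
    [0,0,16.1],
    [0,0,16.2],
    [0,0,16.2],
  ],
  turn=[
    [0,0,0],
    [0,0,0],
    [0,0,0],
    [0,0,0],
    [0,0,0],
    [0,0,0],
    [0,0,0],
    [0,0,0],
    [0,0,0],
    [0,0,0],
    [0,0,0],
  ],
)

```text
time: 20.7
position: [0.5106, -0.0286, 0.0712]
tool_rot: [0.454, 0.891, 0.0, 0.0]
ft_force: [0.5, 0.8, 0.6]
grip_width: 0.0592
grip_force: 25.0
```

Call:
play_rows(
  gripper=[-0.7,-0.7,-0.7,-0.7,-0.7,-0.7,-0.7,-0.7,-0.7,-0.7,-0.7,-0.7],
  delta_pos=[
    [0,0,0],
    [0,0,0],
    [0,0,0],
    [0,0,0],
    [0,0,-1],
    [0,0,-4],
    [0,0,-9],
    [0,0,-14],
    [0,0,-19],
    [0,0,-22],
    [0,0,-23],
    [0,0,-23],
  ],
  turn=[
    [0,0,0],
    [0,0,0],
    [0,0,0],
    [0,0,0],
    [0,0,0],
    [0,0,0],
    [0,0,0],
    [0,0,0],
    [0,0,0],
    [0,0,0],
    [0,0,0],
    [0,0,0],
  ],
)

```text
time: 22.2
position: [0.5101, -0.0284, 0.3006]
tool_rot: [0.454, 0.891, 0.0, 0.0]
ft_force: [-0.1, -0.1, 0.0]
grip_width: 0.0741
grip_force: 0.0
```

```bash
cat > m.py <<'E'
from h import *
c=robot.camera("wrist");o=robot.get_obs();print(o["position"],o["tool_rot"].round(3),o["time"])
np.savez("wrist8.npz",**c);im=c["color"].astype(int)
u,v=map(int,proj(c,(.5105,-.029,.105)));r=40;x0,y0=u-r,v-r;print(u,v)
for T in(130,150,170,190):
    st=(im[y0:v+r,x0:u+r].min(2)>T).astype(np.uint8);k,l,s,ce=cv2.connectedComponentsWithStats(st)
    for i in range(1,k):
        if 100<s[i,4]<1200:
            p=(np.argwhere(l==i)[:,::-1]+[x0,y0]).astype(np.float32)
            P=np.array([ray(c,*q,.105)[:2] for q in p],np.float32);rc=cv2.minAreaRect(P*1000)
            print(T,s[i].tolist(),(P.mean(0)).round(4),np.round(rc[0],1),np.round(rc[1],1),round(rc[2],1))
E
python3 m.py; python3 - <<'E'
from h import *
im=np.load("wrist8.npz");c=dict(im);im=c["color"]
u,v=map(int,proj(c,(.5105,-.029,.105)))
g=cv2.cvtColor(im,cv2.COLOR_RGB2GRAY)[v-44:v+44:3,u-44:u+44:2]
for r in g:print(''.join('%x'%(x>>4) for x in r))
E
```

```text
[ 0.5095108  -0.02831359  0.29959836] [ 0.454  0.891 -0.    -0.001] 22.25
275 188
170 [0, 0, 18, 64, 568] [ 0.4747 -0.0412] [477.5 -41.9] [17.  68.2] 32.5
170 [68, 33, 12, 18, 107] [ 0.539  -0.0096] [538.2  -9.2] [ 8.2 21.5] 0.8
170 [31, 53, 36, 27, 265] [ 0.5365 -0.044 ] [536.8 -47.3] [45.4 20.1] 88.5
190 [0, 0, 17, 49, 406] [ 0.4716 -0.0361] [472.4 -34.8] [15.9 50.6] 32.3
190 [41, 53, 25, 24, 192] [ 0.5375 -0.0416] [535.  -40.4] [17.2 27.9] 9.9
aaaaabaabeeeeb643333333333333457777766666666
ababaaabeeeb63333333333333332323577776665666
aaaaaabeee9433333333333323232222336777766565
babaaceee73333333332232222222223223677777666
abaaceee834333332333233222222222332367777776
baaceefb433333333333322232222222222247777777
aadeeee6333333333333333222322222222226777777
adeeeeb4333333334433332322322222222224777777
deeeeea4333333444433333222222222223223777777
eeeeeea3333344444433332232222322223323777777
feeeeea4333444444433232222222222222323777777
efeeeec4334444444433322322222222222335777779
eeeeeee73344544444333223222232222222367777cd
eeeeeeec434444444433333244322222222247789cda
aceeeeeea4544444443222258985322222225bdddd95
abbbeeeee8444444443233689988863222228dded853
bbbbbbdeea54444444333689999988864223bddc7433
bbbbabbbdd64444444323478999988888743bdb64233
bbbbbbbbab8444444433233368a998889888ba642332
bbbbbbaaaba64444444333443589bdabcbca95323224
bbbbbaaabbba84444444444443348deeeee853332355
abbbaaababaab954444444444443347ded8433333555
bbbaabbabaabbba964444443434347bdc74333235555
bbaabaababbbbbbbba986666789bdddb643333455555
baabaababbbbbaaaabbbabbddddddda5533334555555
aaaaaaabbbbaaaaababaabaabddddc65542355555557
aaaaaaabbbaabaabbbabbbbbbabcdd65543555555679
aaababbbbaaaaabbabbbaabbbbaaab7555555555689a
aababbbbbaaaabbabababbbabaaaba755555555789aa
aaabbaaaaaaabaaabaabbbbaaaabaa85555556799a99
```

```bash
python3 - <<'E'
from h import *
c=dict(np.load("wrist8.npz"));g=cv2.cvtColor(c["color"],cv2.COLOR_RGB2GRAY)
u,v=map(int,proj(c,(.5105,-.029,.105)))
yy,xx=np.mgrid[v-45:v+45,u-45:u+45];pix=np.c_[xx.ravel(),yy.ravel()]
W=np.array([ray(c,*q,.105)[:2] for q in pix]);br=g[yy,xx].ravel()
C=np.array([.5103,-.0287])
for R in(.024,.026,.028):
  for T in(95,110):
    m=(np.hypot(*(W-C).T)<R)&(br>T);k,l,s,ce=cv2.connectedComponentsWithStats(m.reshape(90,90).astype(np.uint8))
    i=1+s[1:,4].argmax();P=W[l.ravel()==i];rc=cv2.minAreaRect((P*1000).astype(np.float32))
    d=P.mean(0)-C;_,_,V=np.linalg.svd(P-P.mean(0));vv=V[0]*np.sign(V[0][0])
    # edge fits
    xs=np.arange(P[:,0].min()+.004,P[:,0].max()-.004,.001);ed=np.array([[x,*[f(P[abs(P[:,0]-x)<.001][:,1]) for f in(np.min,np.max)]] for x in xs])
    sl=[np.degrees(np.arctan(np.polyfit(ed[:,0],ed[:,j],1)[0])).round(1) for j in(1,2)]
    print(R,T,len(P),P.mean(0).round(4),"radial",np.degrees(np.arctan2(d[1],d[0])).round(1),"pca",np.degrees(np.arctan2(vv[1],vv[0])).round(1),np.round(rc[1],1),round(rc[2],1),"edges",sl,"inner x",P[:,0].min().round(4))
E
```

```text
0.024 95 299 [ 0.5223 -0.0281] radial 2.8 pca -1.3 [15.3 23.5] 89.6 edges [np.float64(-3.8), np.float64(1.9)] inner x 0.5106
0.024 110 277 [ 0.5226 -0.0281] radial 2.8 pca -3.3 [14.5 22.9] 88.7 edges [np.float64(-4.9), np.float64(-0.5)] inner x 0.5112
0.026 95 326 [ 0.5233 -0.0281] radial 2.5 pca -1.3 [25.7 15.3] 0.9 edges [np.float64(-3.5), np.float64(1.9)] inner x 0.5106
0.026 110 304 [ 0.5237 -0.0281] radial 2.5 pca -2.8 [25.  14.6] 0.0 edges [np.float64(-4.3), np.float64(-0.6)] inner x 0.5112
0.028 95 350 [ 0.5243 -0.0281] radial 2.5 pca -0.4 [15.3 27.4] 89.6 edges [np.float64(-2.6), np.float64(1.4)] inner x 0.5106
0.028 110 327 [ 0.5246 -0.0281] radial 2.4 pca -1.8 [26.8 14.6] 0.0 edges [np.float64(-3.6), np.float64(-0.2)] inner x 0.5112
```

The second jar's yaw measures 0° ± 3°, and it is about 1 mm from the pad centre. The arm is clear, so I'll hand in.

```bash
python3 -c "
from rig import robot
print(robot.hand_in())"
```

```text
the job is handed in; nothing more can be done
None
```

I handed the job in at about 22 s of the 72 s; no verdict came back. By my measurements, the first jar faced the window within 1° and now stands in the tray, and the second stands about 1 mm from the pad centre, its label within about 3° of the window.

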